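# Check the brake levers of two trolley handles and mark the worn one

## Robot

A 6-joint arm with a two-finger parallel gripper is mounted at the origin on a cart in front of the work surface, level with it; the furniture and walls round the work are solid. World frame = base frame: x ahead of the robot, y to its left, z up, the work surface at z = 0. Lengths are in m, angles in rad, forces in N, time in s.
With the tool pointing down it reaches from about 0.325 to 0.775 m from the base axis. Payload 5.5 kg.
Tool frame: the origin (TCP) lies midway between the tips of the shut fingers; the grasp point (between the pads) lies 19 mm behind it; z points along the fingers, x is the direction in which the jaws open and shut, and the axes are right-handed (so a half turn about z gives the same grasp; the last joint's range is limited). The gripper opens to 88 mm and grips with 3 to 60 N. Pads are 20 mm wide; open, the fingers measure 115 mm over their backs; the gripper's body (75 mm by 178 mm) begins 61 mm behind the grasp point.
Start: joints at [1.279, 0.091, 1.231, -0, 1.82, -0.057], TCP at [0.14, 0.584, 0.223] pointing down, gripper open.
Joint ranges: [-2.87, 2.87], [-0.86, 2.18], [0.17, 2.46], [-1.51, 4.65], [0.06, 2.69], [-2.65, 2.65]. Speed limits (rad/s): [2.57, 2.57, 3.01, 3.14, 3.14, 3.14].

## Interface

Orientations are given as [roll, pitch, yaw] about the fixed x, y, z axes, in that order (R = Rz(yaw) Ry(pitch) Rx(roll)).
In Python, from station import env, get_image, calibration, job gives the robot as it stands.
- The arm moves only by the tool jog_arm, never from a script. Its argument "rows" is a list that holds one entry, the list of rows, each a list of 7 numbers: the turn, a rotation vector about the tool's x, y, z in units of 6 degrees (1.0 is 6 degrees), then the shift along the tool's x, y, z in mm, then the opening, from 0 (shut) to 1 (fully open). In form: [[[wx, wy, wz, dx, dy, dz, grip], ...]]. A call has 1 to 8 rows; each row is the pose to reach, as a shift and turn from the pose commanded when the call began, along the tool's axes at that moment; what a row does not reach only later rows make up. A row lasts 1/10 s, in which the tool goes at most 50 mm and 8.59 degrees, less where a joint would pass 70% of its speed; a pose out of reach is approached as far as the arm can. A call with a gripper value outside its range is refused whole. The fingers move at their own pace and stop on an object; the grip force is fixed at half the most. Time passes only in rows, so rows that repeat a pose let the fingers close. It gives the time, the measured TCP pose, the force and the opening at its end, in the units of the state.
- env.state(): the state, without advancing time (a new reading comes with each control period).
- get_image(name): name is "scene" or "top"; returns the picture (384x512x3 uint8, red, green, blue); there is no depth.
- calibration(name): a dict with "K" (3x3 intrinsics, pixels), "eye" and "attitude" of the camera in the world. Camera axes: x right, y up, looking along -z (the intrinsics and any distortion apply to the point x, -y, -z); pixel columns grow to the right and rows downward; lengths in m; the calibration is good to about 2 mm. A picture is of the moment at which its call begins. calibration takes no time and is no camera call.
- job.sign_off(): hands the job in, once; it reports no verdict.
The state is a dict: "clock": time; "q": joint angles; "qvel": joint speeds; "joint_efforts": joint torques, N m; "ee_pos": TCP position; "ee_rot": TCP orientation; "ft_force": force on the tool from outside, world axes, zero at the start; "ft_torque": the same for the moment, N m; "grip_width": finger opening in m.
Only numpy, scipy, OpenCV 4.12 (cv2) and the standard library are available. Lean on these libraries where they do the work, as an engineer would, in place of code of your own. Each camera call takes 0.05 s, during which the arm holds its last target.

## Task

Two trolley handles stand on the bench for a brake check: with the backs or tips of your fingers press the left handle's lever in towards its bar as far as it goes, let it spring back, then do the same with the right one. One lever stops well short of its bar, the worn one comes right up to it: push the upright tab of the marker between the handles all the way towards the handle with the worn lever. Grip nothing, touch the levers and not the bars, and leave the other things where they are.

Things in the scene. Friction and masses are not known exactly. Their poses are not given: they have to be found in the camera images.
- handle_a: handle stand, fixed; left or right one by turns. Origin: centre of the underside of its 100 x 170 x 10 mm base. x points away from the robot, from lever to bar; y left along the bar; z up. Bar: axis at x = +30 mm, height 110 mm, 200 mm long on two uprights, grip 32 mm thick. Black lever on the robot's side, hinge upright at x = -12, y = +60 mm; at rest its free end slants 0.40 rad away from the bar
- handle_b: handle stand, fixed; left or right one by turns. Origin: centre of the underside of its 100 x 170 x 10 mm base. x points away from the robot, from lever to bar; y left along the bar; z up. Bar: axis at x = +30 mm, height 110 mm, 200 mm long on two uprights, grip 32 mm thick. Black lever on the robot's side, hinge upright at x = -12, y = +60 mm; at rest its free end slants 0.40 rad away from the bar
- handle_a_bar: the bar of handle_a with its grip and the lever's clamp; same origin and axes as handle_a; not to be touched
- handle_b_bar: the bar of handle_b with its grip and the lever's clamp; same origin and axes as handle_b; not to be touched
- handle_a_lever (a joint): handle_a's lever hinge, rad: 0 = at rest, sprung out; grows as the lever is pressed to the bar; springs back. At 100 mm from the hinge it takes about 3 N at first, 6 N at the end, then a hard stop. One of the two levers, not told which, stops at about 0.32 with some 25 mm left between its end and the grip; the other at about 0.53, its end at the grip
- handle_b_lever (a joint): handle_b's lever hinge, rad: 0 = at rest, sprung out; grows as the lever is pressed to the bar; springs back. At 100 mm from the hinge it takes about 3 N at first, 6 N at the end, then a hard stop. One of the two levers, not told which, stops at about 0.32 with some 25 mm left between its end and the grip; the other at about 0.53, its end at the grip
- handle_a_push (a point): handle_a: place to press: on the lever's outer face, 100 mm from the hinge, half-way up (110 mm high); swings with it. x points square to the blade towards the bar (pressing direction), y along the blade to the hinge, z up. Blade 10 mm thick, 18 mm high, ending in a 19 mm ball 25 mm farther out; free air below it down to the base
- handle_b_push (a point): handle_b: place to press: on the lever's outer face, 100 mm from the hinge, half-way up (110 mm high); swings with it. x points square to the blade towards the bar (pressing direction), y along the blade to the hinge, z up. Blade 10 mm thick, 18 mm high, ending in a 19 mm ball 25 mm farther out; free air below it down to the base
- marker_stand: grey marker block, 88 mm wide, 36 mm deep, 78 mm high on a 94 x 60 mm foot, fixed to the worktop between the handles. Origin: centre of its underside; x away from the robot, y to the left along the slot, z up
- marker (a joint): slide of the marker's tab along the block's y: 0 = middle, +0.030 = fully left, -0.030 = fully right; it stays where it is left; takes about 1.5 N to push
- marker_tab (a point): centre of the upright black tab on the marker block: 12 mm wide (y), 24 mm deep (x), 42 mm high, its top 21 mm above this point (125 mm above the worktop), the block's top 26 mm below it
- vial: sample vial, 29 mm diameter, 61 mm high, loose; origin at its underside; leave alone
- tape_roll: roll of labelling tape lying flat, 52 mm diameter, 19 mm high, loose; origin at its underside; leave alone
- timer: digital timer, 58 x 70 x 18 mm, loose; origin at its underside; leave alone
- beaker: glass beaker, 59 mm diameter, 70 mm high, loose; origin at its underside; leave alone

How it is judged:
On the way, in this order (a step that is already met when the one before it is completed fails the run):
1. the left handle's lever is pressed in to its stop by the fingers (((world y of handle_a above 0.04 m and value of joint handle_a_lever above 0.28 rad and contact force between the fingers and handle_a above 0.5 N) or (world y of handle_b above 0.04 m and value of joint handle_b_lever above 0.49 rad and contact force between the fingers and handle_b above 0.5 N))), for 0.2 s.
2. then the right handle's lever is pressed in to its stop by the fingers (((world y of handle_a below 0.04 m and value of joint handle_a_lever above 0.28 rad and contact force between the fingers and handle_a above 0.5 N) or (world y of handle_b below 0.04 m and value of joint handle_b_lever above 0.49 rad and contact force between the fingers and handle_b above 0.5 N))), for 0.2 s.
3. after both checks, the marker is pushed towards the handle with the worn lever (((world y of handle_b above 0.04 m and value of joint marker above 0.022 m) or (world y of handle_b below 0.04 m and value of joint marker below -0.022 m))), for 0.2 s.
At the end, for the whole second after the job is handed in: the marker stands at least 22 mm from its middle on the side of the handle whose lever comes right up to its bar, and both levers have sprung back out (below 0.06 rad) (((world y of handle_b above 0.04 m and value of joint marker above 0.022 m) or (world y of handle_b below 0.04 m and value of joint marker below -0.022 m)) and value of joint each of handle_a_lever, handle_b_lever below 0.06 rad); the robot touches nothing.
It fails at once if the marker is pushed towards the handle whose lever stops short of its bar (more than 12 mm off the middle) ((world y of handle_b above 0.04 m and value of joint marker below -0.012 m) or (world y of handle_b below 0.04 m and value of joint marker above 0.012 m)).
It fails at once if a bar is touched or gripped (over 2 N) (contact force between the fingers and handle_a_bar above 2 N or contact force between the fingers and handle_b_bar above 2 N).
It fails at once if a lever or the marker's tab is taken between the fingers ((x of the grasp point in the frame of handle_a_push between 0.001 and 0.03 m and y of the grasp point in the frame of handle_a_push between -0.03 and 0.09 m and z of the grasp point in the frame of handle_a_push between -0.04 and 0.01 m) or (x of the grasp point in the frame of handle_b_push between 0.001 and 0.03 m and y of the grasp point in the frame of handle_b_push between -0.03 and 0.09 m and z of the grasp point in the frame of handle_b_push between -0.04 and 0.01 m) or (x of the grasp point in the frame of marker_tab between -0.012 and 0.012 m and y of the grasp point in the frame of marker_tab between -0.005 and 0.005 m and z of the grasp point in the frame of marker_tab between -0.03 and 0.015 m)).
It fails at once if a bystander (vial, tape roll, timer, beaker) is moved or lifted by more than 30 mm (distance of any of vial, tape_roll, timer, beaker from where it was at the start of the episode above 0.03 m).
It also fails if it takes over 48 s, if anything falls off the work surface, if the arm or the gripper's body presses on something with over 40 N, if the wrist force passes 120 N, or if a joint passes its speed limit or range.

## Working session

There is one attempt and no reset: what is moved stays moved. The work goes in short steps, Python scripts to look and compute and a tool call to move; the robot and the scene stay as the last step left them, time stands still between calls to the robot, and variables do not carry over. Pictures are saved under pics/ and viewed, and the job is handed in when it is done.

Besides the shell and the picture viewer there is one more tool, called after "Emit:" in YAML: its name, and indented under it one key for each argument. jog_arm: Moves the arm, as the interface text tells. Its arguments: {"type":"object","properties":{"rows":{"type":"array","items":{"type":"array","items":{"type":"array","items":{"type":"number"}}}}},"required":["rows"]}

```bash
mkdir -p pics; ls
python3 - <<'E'
from station import env,get_image,calibration
import cv2
for n in("scene","top"):
    im=get_image(n); cv2.imwrite(f"pics/{n}0.png",cv2.resize(im[:,:,::-1],(800,600),interpolation=cv2.INTER_CUBIC)); print(calibration(n))
print(env.state())
E
```

```text
pics
{'K': array([[380.73723431,   0.        , 251.23514993],
       [  0.        , 380.73723431, 188.83971592],
       [  0.        ,   0.        ,   1.        ]]), 'eye': array([ 0.15536248, -0.65505043,  0.62255347]), 'attitude': array([ 1.02080109, -0.01897543, -0.48728486])}
{'K': array([[485.8715474 ,   0.        , 257.33895379],
       [  0.        , 485.8715474 , 199.67940738],
       [  0.        ,   0.        ,   1.        ]]), 'eye': array([0.30964074, 0.10302282, 1.42029078]), 'attitude': array([ 0.1913935 , -0.01239437, -1.56419073])}
{'clock': 0.1, 'q': array([ 1.27932688e+00,  9.18017810e-02,  1.23175031e+00, -9.27707903e-06,
        1.81982859e+00, -5.67021813e-02]), 'qvel': array([-0.00086695, -0.00094276, -0.00318096, -0.00065897,  0.00090491,
       -0.00041588]), 'joint_efforts': array([ 2.02055751e-03, -4.47857165e+01, -4.07571137e+01,  7.00416206e-02,
        2.83783633e-02, -7.68554969e-05]), 'ee_pos': array([0.13949775, 0.58327869, 0.22161762]), 'ee_rot': array([-3.14150030e+00,  1.78566078e-03,  1.33602687e+00]), 'ft_force': array([ 0.20782047, -0.0080563 ,  0.32649988]), 'ft_torque': array([-0.07605407, -0.0119771 , -0.01072119]), 'grip_width': 0.08791527953993826}
```

View pics/scene0.png

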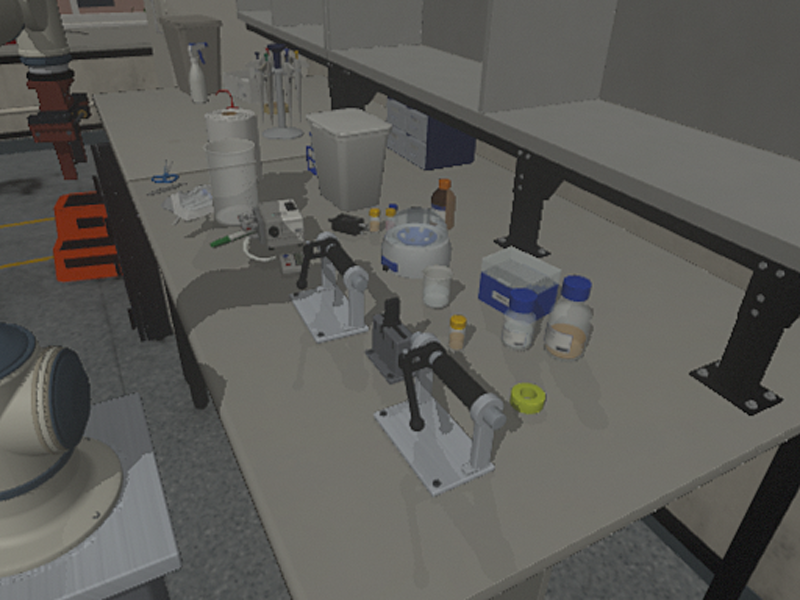

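View pics/top0.png

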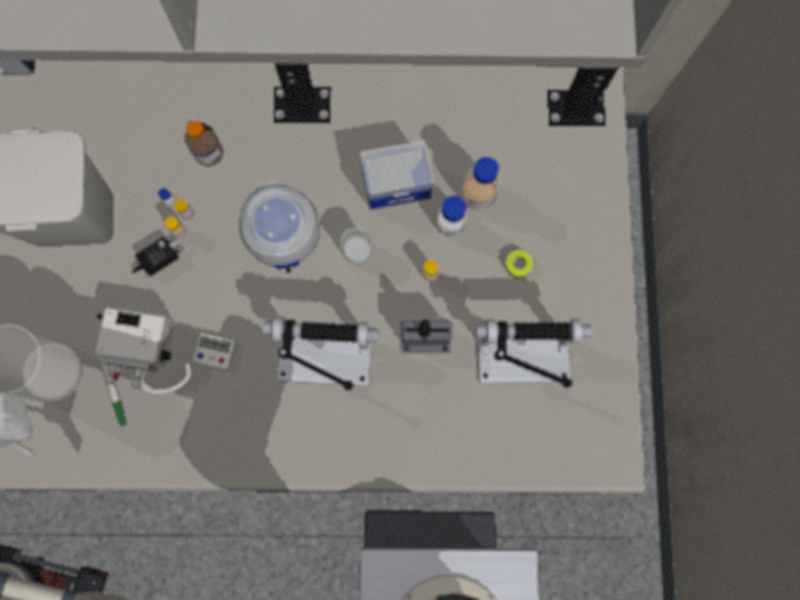

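The top view (up is +x, left is +y) shows the left handle at about (325,355), the right handle at (525,355), and the marker between them at (425,330). I'll enlarge these to measure them.

```bash
cat > h.py <<'E'
import numpy as np,cv2
from scipy.spatial.transform import Rotation as R
from station import env,get_image,calibration
def rot(n):
    a=calibration(n)['attitude']; return R.from_euler('xyz',a).as_matrix()
def back(n,u,v,z):
    c=calibration(n);K=c['K'];d=np.array([(u-K[0,2])/K[0,0],-(v-K[1,2])/K[1,1],-1]);d=rot(n)@d
    return c['eye']+d*(z-c['eye'][2])/d[2]
def proj(n,p):
    c=calibration(n);K=c['K'];q=rot(n).T@(np.array(p)-c['eye']);return np.array([K[0,2]-K[0,0]*q[0]/q[2],K[1,2]+K[1,1]*q[1]/q[2]])
E
python3 - <<'E'
from h import *
im=cv2.cvtColor(get_image("top"),cv2.COLOR_RGB2BGR);cv2.imwrite('pics/top_raw.png',im)
a=cv2.resize(im[195:255,160:390],None,fx=3.4,fy=3.4,interpolation=cv2.INTER_CUBIC)
cv2.imwrite('pics/crop1.png',a)
for n,u,v,z in[("ballL",349,385,.11),("ballR",567,382,.11),("baseL bl",278,382,.01),("baseL br",370,385,.01),("baseR bl",478,382,.01),("baseR br",570,383,.01),("tab",425,326,.125),("hingeL",286,352,.12),("hingeR",501,354,.12)]:
    print(n,back("top",u/1.5625,v/1.5625,z).round(3))
print(rot("top").round(2))
E
```

```text
ballL [0.435 0.179 0.11 ]
ballR [ 0.443 -0.198  0.11 ]
baseL bl [0.449 0.317 0.01 ]
baseL br [0.444 0.146 0.01 ]
baseR bl [ 0.452 -0.055  0.01 ]
baseR br [ 0.451 -0.226  0.01 ]
tab [0.536 0.049 0.125]
hingeL [0.49  0.288 0.12 ]
hingeR [ 0.489 -0.083  0.12 ]
[[ 0.01  0.98 -0.19]
 [-1.    0.01  0.01]
 [ 0.01  0.19  0.98]]
```

View pics/crop1.png

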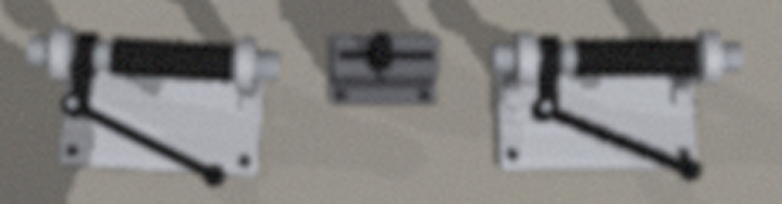

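```bash
cat > fit.py <<'E'
from h import *
from scipy.optimize import least_squares
L=np.array([[-50,85,10],[-50,-85,10],[-12-125*np.sin(.4),60-125*np.cos(.4),110],[-12,60,122]])/1000
obs={'L':[(61,163),(258,173),(214,175),(73,104)],'R':[(500,167),(693,170),(690,170),(544,108)]}
fits={}
for k,o in obs.items():
    o=np.array(o)/3.4+[160,195]
    def W(p): 
        c,s=np.cos(p[2]),np.sin(p[2]); return L@np.array([[c,-s,0],[s,c,0],[0,0,1]]).T+[p[0],p[1],0]
    f=lambda p:np.concatenate([proj("top",w)-q for w,q in zip(W(p),o)])
    r=least_squares(f,[.5,.1,0]);print(k,r.x.round(4),r.fun.round(1)); w=W(r.x)
    c,s=np.cos(r.x[2]),np.sin(r.x[2]);Rm=np.array([[c,-s],[s,c]])
    fits[k]=r.x
    for th in(0,.32,.53):
        a=.4-th; e=np.array([-np.sin(a),-np.cos(a)]);nrm=np.array([np.cos(a),-np.sin(a)])
        for rr in(100,):
            pt=(np.array([-12,60])+rr*e-5*nrm)/1000
            print(th,rr,(Rm@pt+r.x[:2]).round(4),'press dir',(Rm@nrm).round(3))
    print('ball scene px*1.5625',(proj("scene",w[2])*1.5625).round(), 'corners',[(proj("scene",x)*1.5625).round() for x in w[:2]])
for z,(x,y) in {.125:(380,44),.0781:(383,75)}.items(): pass
print('tab',back("top",160+380/3.4,195+42/3.4,.125).round(3))
print('foot front',back("top",160+330/3.4,195+102/3.4,.003).round(3),back("top",160+436/3.4,195+102/3.4,.003).round(3))
E
python3 fit.py
```

```text
L [ 0.4985  0.2314 -0.045 ] [-0.6  0.3 -0.   0.4  0.5 -0.4  0.1 -0.3]
0 100 [0.4417 0.2038] press dir [ 0.903 -0.43 ]
0.32 100 [0.4718 0.1933] press dir [ 0.992 -0.125]
0.53 100 [0.4927 0.1918] press dir [0.996 0.085]
ball scene px*1.5625 [302. 284.] corners [array([288., 293.]), array([317., 340.])]
R [ 0.5016 -0.1414  0.002 ] [-0.6  0.4  1.  -0.1 -0.5  0.1  0.2 -0.4]
0 100 [ 0.4461 -0.1717] press dir [ 0.922 -0.388]
0.32 100 [ 0.4767 -0.1807] press dir [ 0.997 -0.078]
0.53 100 [ 0.4977 -0.1812] press dir [0.991 0.132]
ball scene px*1.5625 [415. 423.] corners [array([372., 411.]), array([431., 492.])]
tab [0.54  0.049 0.125]
foot front [0.509 0.088 0.003] [ 0.509 -0.004  0.003]
```

Emit:
jog_arm:
  rows:
    - [[0,0,12.76,-307,321,0,0],[0,0,12.76,-307,321,0,0],[0,0,12.76,-307,321,0,0],[0,0,12.76,-307,321,0,0],[0,0,12.76,-307,321,0,0],[0,0,12.76,-307,321,0,0],[0,0,12.76,-307,321,0,0],[0,0,12.76,-307,321,0,0]]

```text
clock: 0.95
ee_pos: [0.3569, 0.2456, 0.2225]
ee_rot: [-3.141, -0.0, 0.13]
ft_force: [-0.1, 0.3, 0.1]
grip_width: 0.0274
```

Emit:
jog_arm:
  rows:
    - [[0,0,1.24,30,42,0,0],[0,0,1.24,30,42,0,0],[0,0,1.24,30,42,0,0],[0,0,1.24,30,42,0,0]]

```text
clock: 1.35
ee_pos: [0.3913, 0.2106, 0.2225]
ee_rot: [-3.141, 0.001, 0.008]
ft_force: [0.8, 0.3, 0.1]
grip_width: 0.0004
```

Emit:
jog_arm:
  rows:
    - [[0,0,0,0,8,50,0],[0,0,0,0,8,100,0],[0,0,0,0,8,125,0],[0,0,0,0,8,125,0],[0,0,0,0,8,125,0]]

```text
clock: 1.85
ee_pos: [0.3914, 0.2031, 0.0985]
ee_rot: [-3.141, -0.0, 0.009]
ft_force: [-0.2, 0.8, 0.4]
grip_width: 0.0005
```

Run:
```python
from h import *
im=cv2.cvtColor(get_image("scene"),cv2.COLOR_RGB2BGR)
cv2.imwrite('pics/s1.png',cv2.resize(im[100:330,120:380],None,fx=2.6,fy=2.6,interpolation=cv2.INTER_CUBIC));print(env.state()['ee_pos'],env.state()['ft_force'])
```

```text
[0.39221916 0.20314565 0.09976479] [0.22413805 0.94503054 0.46996554]
```

View pics/s1.png

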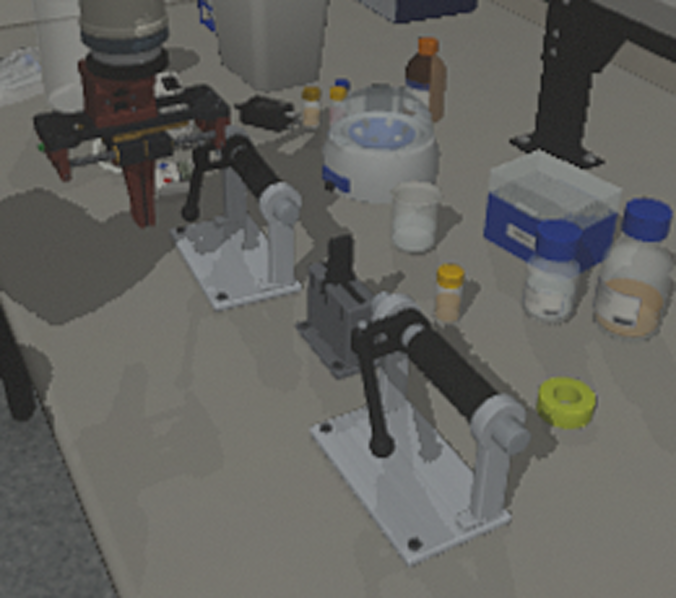

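The shut fingers stand in front of the left lever, with nothing touched. I'll press in steps.

Emit:
jog_arm:
  rows:
    - [[0,0,0,20,0,1,0],[0,0,0,30,0,1,0],[0,0,0,40,0,1,0],[0,0,0,50,0,1,0],[0,0,0,56,0,1,0],[0,0,0,56,0,1,0]]

```text
clock: 2.5
ee_pos: [0.4482, 0.2021, 0.0966]
ee_rot: [3.141, 0.001, 0.006]
ft_force: [-4.0, -0.6, 1.4]
grip_width: 0.0
```

Emit:
jog_arm:
  rows:
    - [[0,0,0,4,0,0,0],[0,0,0,8,0,0,0],[0,0,0,10,0,0,0],[0,0,0,12,0,0,0],[0,0,0,12,0,0,0],[0,0,0,12,0,0,0]]

```text
clock: 3.1
ee_pos: [0.4591, 0.2018, 0.0962]
ee_rot: [3.141, 0.002, 0.006]
ft_force: [-5.2, -1.6, 0.6]
grip_width: 0.0004
```

Emit:
jog_arm:
  rows:
    - [[0,0,0,2,0,0,0],[0,0,0,4,0,0,0],[0,0,0,5,0,0,0],[0,0,0,5,0,0,0],[0,0,0,5,0,0,0]]

```text
clock: 3.6
ee_pos: [0.4614, 0.2017, 0.096]
ee_rot: [3.14, 0.008, 0.006]
ft_force: [-16.7, -4.3, 4.8]
grip_width: 0.0005
```

The force jumped to about 17 N at x=0.461, so the left lever has reached an early stop. I'll check that with the camera before releasing it.

Run:
```python
from h import *
im=cv2.cvtColor(get_image("scene"),cv2.COLOR_RGB2BGR)
cv2.imwrite('pics/s2.png',cv2.resize(im[120:240,150:300],None,fx=5,fy=5,interpolation=cv2.INTER_CUBIC));s=env.state();print(s['ee_pos'],s['ft_force'],s['clock'])
p=np.array([.4985,.2314,-.045]);c,t=np.cos(p[2]),np.sin(p[2])
for th in(0,.32,.53):
    a=.4-th;b=(np.array([-12,60])+125*np.array([-np.sin(a),-np.cos(a)]))/1000
    w=[p[0]+c*b[0]-t*b[1],p[1]+t*b[0]+c*b[1],.11];print(th,(proj("scene",w)-[150,120])*5)
```

```text
[0.46143711 0.20164891 0.09599129] [-15.67423005  -4.02454386   5.01836843] 3.65
0 [217.17874929 307.90144049]
0.32 [292.48940575 301.49056204]
0.53 [338.11621158 291.15495535]
```

View pics/s2.png

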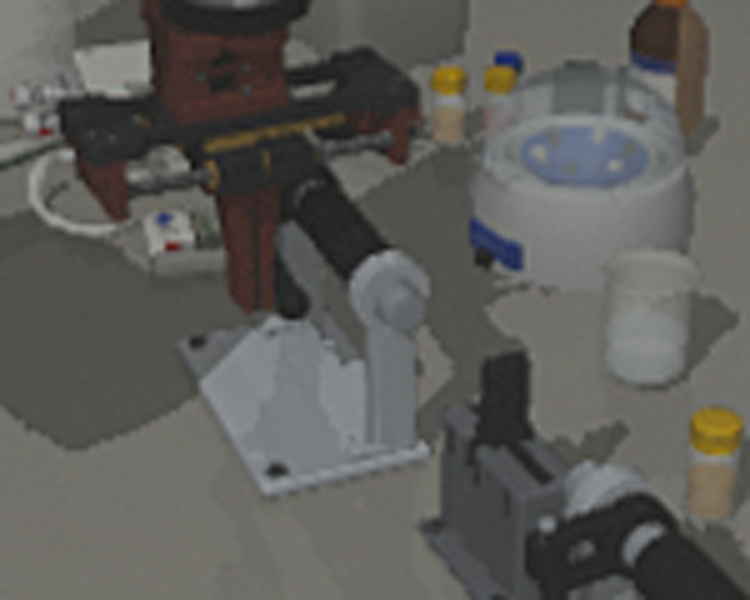

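The ball end is at (292,302), exactly where a 0.32 rad stop should put it, so the left lever stops short. Next I'll release it and go to the right handle.

Emit:
jog_arm:
  rows:
    - [[0,0,0,-40,0,0,0],[0,0,0,-72,0,0,0],[0,0,0,-72,0,-40,0],[0,0,0,-72,50,-60,0],[0,0,0,-72,100,-60,0],[0,0,0,-72,150,-60,0],[0,0,0,-72,200,-60,0],[0,0,0,-72,250,-60,0]]

```text
clock: 4.45
ee_pos: [0.3947, -0.0464, 0.1573]
ee_rot: [3.141, -0.004, 0.007]
ft_force: [1.6, 0.2, 0.2]
grip_width: 0.0004
```

Emit:
jog_arm:
  rows:
    - [[0,0,0,0,50,0,0],[0,0,0,0,100,0,0],[0,0,0,0,130,0,0],[0,0,0,0,130,40,0],[0,0,0,0,130,60,0],[0,0,0,0,130,60,0],[0,0,0,0,130,60,0]]

```text
clock: 5.15
ee_pos: [0.3955, -0.1746, 0.0973]
ee_rot: [3.141, -0.001, 0.006]
ft_force: [0.1, 0.4, 0.1]
grip_width: 0.0003
```

Run:
```python
from h import *
im=cv2.cvtColor(get_image("scene"),cv2.COLOR_RGB2BGR)
cv2.imwrite('pics/s3.png',cv2.resize(im[100:330,120:380],None,fx=2.6,fy=2.6,interpolation=cv2.INTER_CUBIC));s=env.state();print(s['ee_pos'],s['ee_rot'],s['ft_force'],s['clock'])
```

```text
[ 0.39597783 -0.17472956  0.09820678] [ 3.14031329e+00 -2.39100818e-03  6.54711933e-03] [-0.61917779 -0.28120459  0.13733406] 5.2
```

View pics/s3.png

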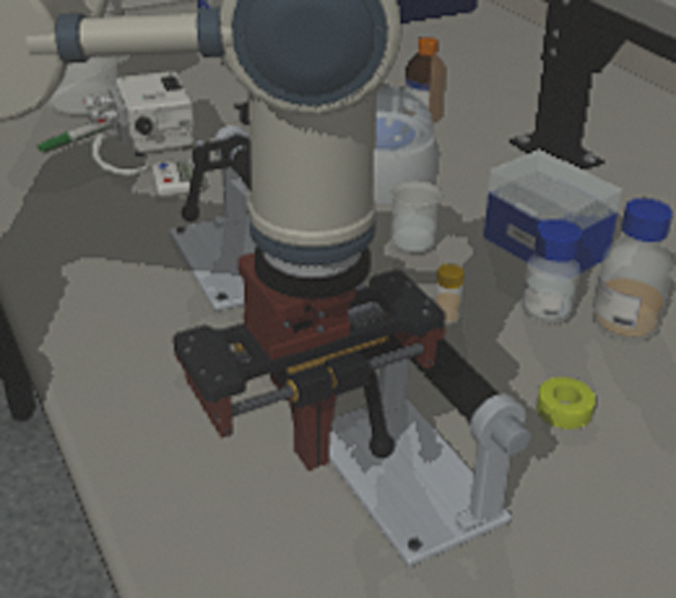

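The left lever has sprung back, with its ball at (190,214) as before. The fingers stand in front of the right lever.

Emit:
jog_arm:
  rows:
    - [[0,0,0,20,0,1,0],[0,0,0,30,0,1,0],[0,0,0,40,0,1,0],[0,0,0,50,0,1,0],[0,0,0,60,0,1,0],[0,0,0,65,0,1,0],[0,0,0,65,0,1,0]]

```text
clock: 5.9
ee_pos: [0.4603, -0.1744, 0.0954]
ee_rot: [3.141, 0.001, 0.006]
ft_force: [-4.1, -2.1, 0.0]
grip_width: 0.0009
```

Emit:
jog_arm:
  rows:
    - [[0,0,0,4,0,0,0],[0,0,0,8,0,0,0],[0,0,0,12,0,0,0],[0,0,0,16,0,0,0],[0,0,0,16,0,0,0]]

```text
clock: 6.4
ee_pos: [0.4755, -0.1748, 0.0954]
ee_rot: [3.14, 0.002, 0.006]
ft_force: [-5.9, -4.5, -0.4]
grip_width: 0.0005
```

Emit:
jog_arm:
  rows:
    - [[0,0,0,3,0,0,0],[0,0,0,6,0,0,0],[0,0,0,9,0,0,0],[0,0,0,9,0,0,0],[0,0,0,9,0,0,0]]

```text
clock: 6.9
ee_pos: [0.4841, -0.1747, 0.0954]
ee_rot: [3.141, 0.002, 0.005]
ft_force: [-6.1, -4.1, 0.6]
grip_width: 0.0003
```

Emit:
jog_arm:
  rows:
    - [[0,0,0,2,0,0,0],[0,0,0,4,0,0,0],[0,0,0,5,0,0,0],[0,0,0,5,0,0,0],[0,0,0,5,0,0,0]]

```text
clock: 7.4
ee_pos: [0.487, -0.1745, 0.0952]
ee_rot: [3.141, 0.007, 0.005]
ft_force: [-15.2, -3.1, 4.4]
grip_width: 0.0005
```

Run:
```python
from h import *
im=cv2.cvtColor(get_image("scene"),cv2.COLOR_RGB2BGR)
cv2.imwrite('pics/s4.png',cv2.resize(im[180:330,220:400],None,fx=4,fy=4,interpolation=cv2.INTER_CUBIC));s=env.state();print(s['ee_pos'],s['ft_force'],s['clock'])
p=np.array([.5016,-.1414,.002]);c,t=np.cos(p[2]),np.sin(p[2])
for th in(0,.32,.53):
    a=.4-th;b=(np.array([-12,60])+125*np.array([-np.sin(a),-np.cos(a)]))/1000
    w=[p[0]+c*b[0]-t*b[1],p[1]+t*b[0]+c*b[1],.11];print(th,(proj("scene",w)-[220,180])*4)
```

```text
[ 0.48696726 -0.17454822  0.09526385] [-15.08512122  -4.44964398   5.40451445] 7.45
0 [183.66342827 361.63649581]
0.32 [262.78306028 348.4232755 ]
0.53 [307.18175673 330.75383545]
```

View pics/s4.png

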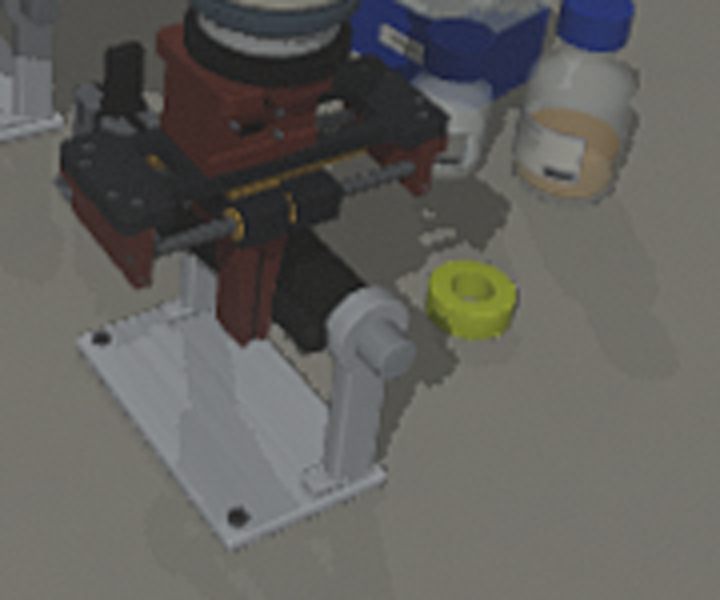

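The right ball is at (307,335) against the grip, which matches 0.53 rad, so the right lever is the worn one. I'll release it and go round to the left side of the marker tab, so I can push the tab right.

Emit:
jog_arm:
  rows:
    - [[0,0,0,-40,0,0,0],[0,0,0,-80,0,0,0],[0,0,0,-92,0,-40,0],[0,0,0,-92,0,-80,0],[0,0,0,-92,-50,-80,0],[0,0,0,-92,-100,-80,0],[0,0,0,-92,-150,-80,0],[0,0,0,-92,-200,-80,0]]

```text
clock: 8.25
ee_pos: [0.397, 0.0277, 0.1762]
ee_rot: [-3.14, -0.003, 0.006]
ft_force: [1.2, -0.3, -0.0]
grip_width: 0.0002
```

Emit:
jog_arm:
  rows:
    - [[0,0,0,0,-50,0,0],[0,0,0,20,-65,0,0],[0,0,0,65,-65,0,0],[0,0,0,110,-65,0,0],[0,0,0,140,-65,0,0],[0,0,0,140,-65,0,0],[0,0,0,140,-65,0,0]]

```text
clock: 8.95
ee_pos: [0.5365, 0.0918, 0.1751]
ee_rot: [-3.141, 0.001, 0.007]
ft_force: [-0.5, -0.3, -0.7]
grip_width: 0.0005
```

Run:
```python
from h import *
for n,b in(("scene",(100,330,120,380)),("top",(150,270,160,400))):
    im=cv2.cvtColor(get_image(n),cv2.COLOR_RGB2BGR)
    cv2.imwrite(f'pics/{n}5.png',cv2.resize(im[b[0]:b[1],b[2]:b[3]],None,fx=2.6,fy=2.6,interpolation=cv2.INTER_CUBIC))
s=env.state();print(s['ee_pos'],s['ee_rot'],s['ft_force'],s['clock'])
```

```text
[0.5359319  0.0916332  0.17612542] [-3.14088342e+00 -6.72452774e-04  6.46118785e-03] [ 0.21744308  0.17743164 -0.26368021] 9.05
```

View pics/scene5.png

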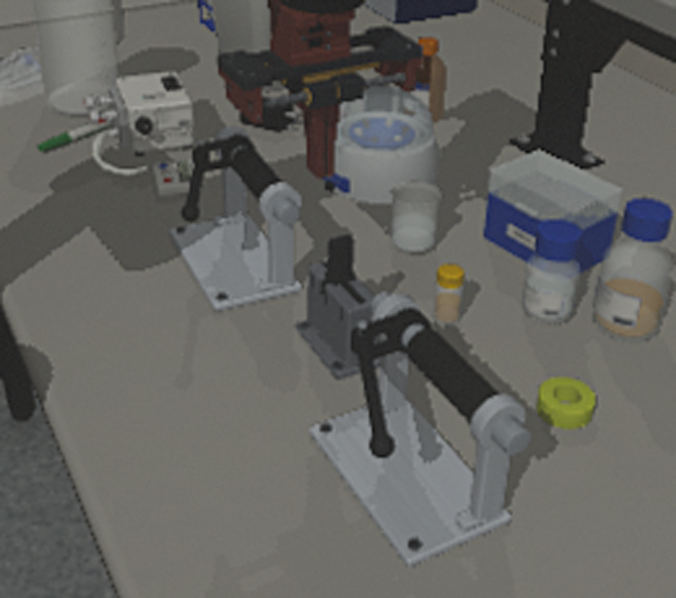

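View pics/top5.png

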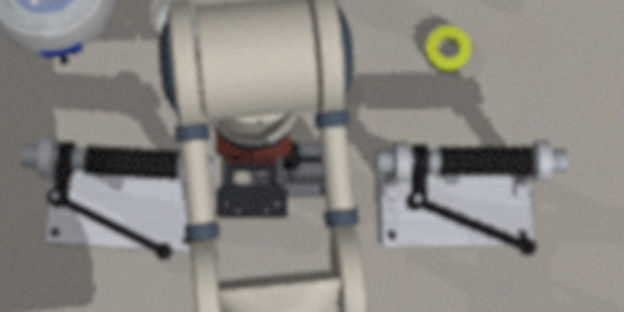

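Both levers are back out, the tab is untouched, and the fingers hang free to its left. Next I'll go down and push right.

Emit:
jog_arm:
  rows:
    - [[0,0,0,3,5,40,0],[0,0,0,3,5,76,0],[0,0,0,3,5,76,0],[0,0,0,3,5,76,0]]

```text
clock: 9.45
ee_pos: [0.5389, 0.0865, 0.1007]
ee_rot: [-3.141, -0.0, 0.006]
ft_force: [0.5, 0.2, 1.0]
grip_width: 0.0005
```

Emit:
jog_arm:
  rows:
    - [[0,0,0,0,15,0,0],[0,0,0,0,25,0,0],[0,0,0,0,33,0,0],[0,0,0,0,40,0,0],[0,0,0,0,45,0,0],[0,0,0,0,50,0,0],[0,0,0,0,50,0,0]]

```text
clock: 10.15
ee_pos: [0.5398, 0.0356, 0.0994]
ee_rot: [3.141, 0.001, 0.005]
ft_force: [-0.1, 0.5, -0.1]
grip_width: 0.0002
```

Emit:
jog_arm:
  rows:
    - [[0,0,0,0,3,0,0],[0,0,0,0,6,0,0],[0,0,0,0,8,0,0],[0,0,0,0,8,0,0],[0,0,0,0,8,0,0]]

```text
clock: 10.65
ee_pos: [0.5397, 0.0298, 0.0993]
ee_rot: [-3.139, 0.001, 0.007]
ft_force: [-0.5, 5.4, -0.9]
grip_width: 0.0006
```

Run:
```python
from h import *
im=cv2.cvtColor(get_image("scene"),cv2.COLOR_RGB2BGR)
cv2.imwrite('pics/s6.png',cv2.resize(im[150:270,200:350],None,fx=5,fy=5,interpolation=cv2.INTER_CUBIC));s=env.state();print(s['ee_pos'],s['ft_force'],s['clock'])
```

```text
[0.53973826 0.02976152 0.09936274] [-0.1958312   6.23871705  0.38526972] 10.7
```

View pics/s6.png

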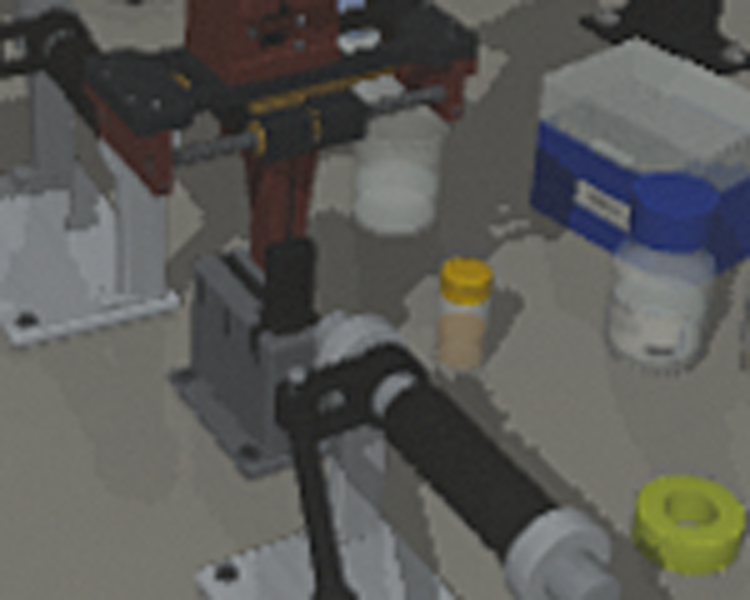

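The tab is at the right end of its slot (around 290,290), and the force has risen to 6 N. I'll nudge it a little more, then back off and check.

Emit:
jog_arm:
  rows:
    - [[0,0,0,0,3,0,0],[0,0,0,0,3,0,0],[0,0,0,0,3,0,0]]

```text
clock: 11.0
ee_pos: [0.5397, 0.0295, 0.0994]
ee_rot: [-3.134, 0.001, 0.009]
ft_force: [0.4, 15.4, 0.2]
grip_width: 0.0005
```

Emit:
jog_arm:
  rows:
    - [[0,0,0,0,-20,0,0],[0,0,0,0,-45,0,0],[0,0,0,0,-50,-40,0],[0,0,0,0,-50,-90,0],[0,0,0,-40,-50,-120,0],[0,0,0,-90,-50,-120,0],[0,0,0,-110,-50,-120,0],[0,0,0,-110,-50,-120,0]]

```text
clock: 11.8
ee_pos: [0.4284, 0.0746, 0.2208]
ee_rot: [3.141, -0.003, 0.006]
ft_force: [1.2, -0.2, -0.4]
grip_width: 0.0006
```

Emit:
jog_arm:
  rows:
    - [[0,0,0,0,-50,0,0],[0,0,0,0,-100,0,0],[0,0,0,0,-150,0,0],[0,0,0,0,-200,0,0],[0,0,0,0,-200,0,0],[0,0,0,0,-200,0,0]]

```text
clock: 12.4
ee_pos: [0.4288, 0.2756, 0.2183]
ee_rot: [3.14, 0.002, 0.008]
ft_force: [-0.4, -1.1, 0.7]
grip_width: 0.0003
```

Run:
```python
from h import *
for n,b in(("scene",(100,330,120,380)),("top",(150,270,160,400))):
    im=cv2.cvtColor(get_image(n),cv2.COLOR_RGB2BGR)
    cv2.imwrite(f'pics/{n}7.png',cv2.resize(im[b[0]:b[1],b[2]:b[3]],None,fx=2.6,fy=2.6,interpolation=cv2.INTER_CUBIC))
s=env.state();print(s['ee_pos'],s['qvel'].round(3),s['ft_force'],s['clock'])
```

```text
[0.42907756 0.27399888 0.219117  ] [-0.02  -0.021  0.007  0.002  0.002  0.002] [ 0.25740914  0.24403711 -1.11687097] 12.5
```

View pics/scene7.png

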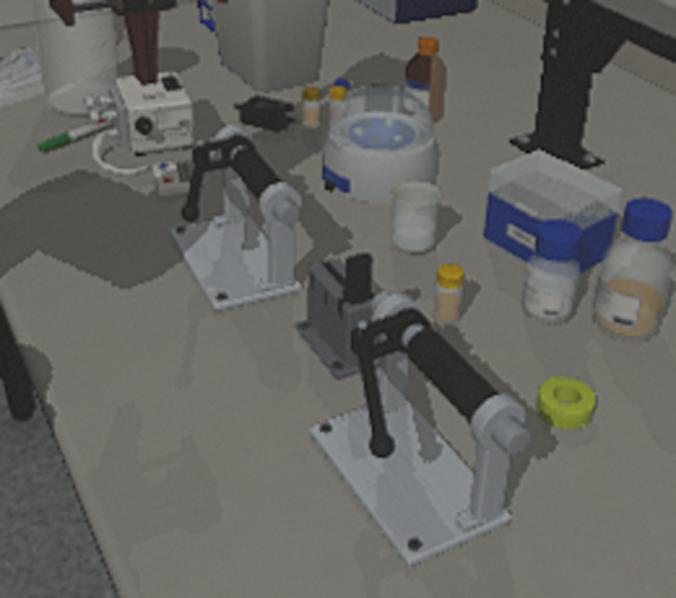

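View pics/top7.png

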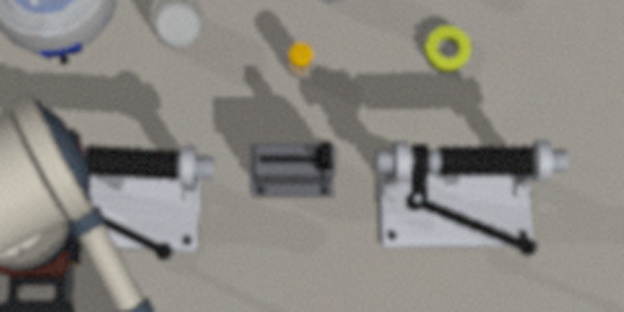

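The top view shows the tab at (322,155), at the right end of its slot. Both levers are out, with balls at (163,250) and (528,247). Beaker, vial and tape are where they were, and the robot is clear.

Run:
```python
from station import job
print(job.sign_off())
```

```text
the job is handed in; nothing more can be done
None
```

I pressed both levers with the backs of the shut fingers, found the right one worn, and pushed the marker tab all the way right. I handed the job in at about 12.5 s.

- **Left lever:** it stopped early, at finger position x = 0.461 m. The force rose from about 5 N to 17 N, and its end in the picture was where a 0.32 rad stop should put it. It sprang back when released.
- **Right lever:** it went on to its end at the grip, which matches 0.53 rad, with about 15 N at the stop. It also sprang back.
- **Marker:** I pushed the tab right until it stopped, with about 15 N on it. That puts its centre at about y = 0.0135 m, some 28 mm right of the middle by my own measurement (good to a few mm).

The last pictures show the tab at the right end of its slot, both levers at rest and the robot clear at a height of 0.22 m. The vial, tape roll and beaker were where they started. I saw the timer in place in the scene view but did not measure it.

No check failed. The one disagreement was at the start, when the tab looked about 7 mm left of the middle of the block's foot in the top view; I did not follow that up.

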